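# Seat the plaster mould and start the clamp with both buttons

### The job

Push the strapped plaster mould along its cradle until it is fully home against the stop; slide it only, do not lift it. Then press the two large start buttons together, one fingertip on each, hold both fully down for three seconds, and let go so that both spring back up. Do not press the small button, and leave everything else on the bench alone.

Things in the scene. Friction and masses are not known exactly. Their poses are not given: they have to be found in the camera images.
- cradle: Mould cradle: low steel tray fixed to the bench, 210 mm (x) by 112 mm (y), turned up to 0.4 rad. Origin: centre of its underside, on the bench; z up; +x runs along the tray, away from the robot, to the stop. Floor 10 mm thick. Guide rails along both sides, 12 mm thick, tops 26 mm above the bench, 88 mm clear between them. The -x end is open. It may stand left or right of the start box.
- cradle_stop (a point): Middle of the inner face of the dark steel stop across the cradle's +x end, at floor level: 87 mm along +x from the cradle's origin, 10 mm above the bench. The stop is 112 mm wide and 50 mm high above the bench. Axes as the cradle's.
- mould: Loose plaster block with two black straps, 70 mm (x) by 80 mm (y), 56 mm tall, 0.3 to 0.5 kg. Origin: centre of its underside, on the cradle's floor between the rails (4 mm play each side), square with the cradle; its far face starts 30 to 65 mm short of the stop. Slides along +x under 3 to 8 N. Fully home, touching the stop, its origin is at x = +52 mm in the cradle's frame.
- station: Start box: grey metal box fixed to the bench, 130 mm (x) by 160 mm (y), 60 mm tall, turned up to 0.4 rad. Origin: centre of its underside, z up. On top: two large start buttons at x = +25, y = +30 and -30 mm. Nearer the robot, at x = -40 mm: a small push button (y = +35; not to be pressed), a clear lamp 6 mm high (y = 0) and a fixed selector 15 mm high (y = -35).
- station_pair (a point): Point midway between the two large start buttons, level with their tops when up (84 mm above the bench); button centres lie 30 mm from it along the box's +y and -y. Axes as the box's. Does not move.
- start_left_top (a point): Centre of the top face of the large start button on the box's +y side: white cap, 28 mm across, top 84 mm above the bench when up, in a black collar 44 mm across whose top is 72 mm above the bench. The point moves down with the cap.
- start_right_top (a point): The same for the equal large start button on the box's -y side.
- start_left (a joint): How far the +y start button is pressed, m: 0 up, 0.008 fully down. Spring: begins to move at 1.2 N, fully down at 4 N; springs back by itself.
- start_right (a joint): The same for the -y start button.
- small_button (a joint): How far the small button (white cap 16 mm across, top 81 mm above the bench, travel 5 mm) is pressed, m. Leave at 0.
- kiln_post: Bystander: upright terracotta kiln post, a 38 mm cylinder 65 mm tall. Origin at its underside. Leave alone.
- glaze_cup: Bystander: white ceramic cup, 60 mm across and 62 mm tall. Origin at its underside. Leave alone.
- glaze_jar: Bystander: amber glass jar, 56 mm across and 70 mm tall. Origin at its underside. Leave alone.
- throwing_cone: Bystander: white waisted ceramic pawn-like weight, 56 mm across and 55 mm tall. Origin at its underside. Leave alone.
- test_bowl: Bystander: blue ceramic bowl, 90 mm across and 40 mm tall. Origin at its underside. Leave alone.
- brush: Bystander: glaze brush lying flat, along its own x axis. Origin at its underside. Leave alone.
Not all that is in view belongs to the job. Leave any turquoise or yellow look-alike of the mould alone.

How it is judged:
By the outcome, as a careful person would: the job done as asked, in the order asked, and still so for the second after the job is handed in, with the robot touching nothing.
It also fails if it takes over 64 s, if anything falls off the work surface, if the arm or the gripper's body presses on something with over 40 N, if the wrist force passes 120 N, or if a joint passes its speed limit or range.

### The arm

A 6-joint arm with a two-finger parallel gripper is mounted at the origin on the work surface. World frame = base frame: x ahead of the robot, y to its left, z up, the work surface at z = 0. Lengths are in m, angles in degrees, forces in N, time in s.
With the tool pointing down it reaches from about 0.25 to 0.725 m from the base axis. Payload 9.7 kg.
Tool frame: the origin (TCP) lies midway between the tips of the shut fingers; the grasp point (between the pads) lies 19 mm behind it (bot.pinch_z is the distance from the TCP to the grasp point, in m); z points along the fingers, x is the direction in which the jaws open and shut, and the axes are right-handed (so a half turn about z gives the same grasp; the last joint's range is limited). The gripper opens to 85 mm and grips with 20 to 120 N. Pads are 22 mm wide; open, the fingers measure 114 mm over their backs; the gripper's body (76 mm by 85 mm) begins 54 mm behind the grasp point. The pads swing forward as they close: fully open they stand 13 mm farther back than shut.
Start: joints at [0, 4.979, 10.078, 95.1, 0, 90], TCP at [0.55, -0, 0.231] pointing down, gripper open.
Joint ranges: [-179.16, 179.16], [-48.56, 103.87], [-65.8, 70.77], [-126.05, 130.52], [-82.76, 87.17], [-180, 180]. Speed limits (degrees/s): [127.2, 127.2, 147.25, 180, 180, 180].

### API

Orientations are given as [roll, pitch, yaw] about the fixed x, y, z axes, in that order (R = Rz(yaw) Ry(pitch) Rx(roll)).
In Python, from workcell import bot gives the robot as it stands. The module is installed in compiled form; this text tells all that it offers.
- The arm moves only by the shell command python3 -m pendant 'ROWS' [FORCE]. ROWS is JSON, a list of rows, each a list of 7 numbers: the shift along the tool's x, y, z scaled (see below), then the turn, a rotation vector about the tool's x, y, z scaled (see below), then the closure, from 0 (fully open) to 1 (shut). In form: [[tx, ty, tz, wx, wy, wz, jaw], ...]. A call has 1 to 12 rows; each row shifts and turns the pose as measured when the row begins, along the tool's axes as they then stand; what a row does not reach is not made up. The controller multiplies each number of a shift by 0.25 m and each number of a turn by pi rad. A row lasts 1/10 s, in which the tool goes at most 50 mm and 8.59 degrees, less where a joint would pass 70% of its speed; a pose out of reach is approached as far as the arm can. A call with a number of a shift or a turn outside -1 to 1 is refused whole. A call with a gripper value outside its range is refused whole. The fingers move at their own pace and stop on an object; FORCE is the grip in N (left out, the last holds). Time passes only in rows, so rows that do not move let the fingers close. It gives the time, the measured TCP pose, the force and the opening at its end, in the units of the state.
- bot.get_obs(): the state, without advancing time (a new reading comes with each control period).
- bot.camera(name): name is "scene" or "side" or "wrist"; returns the picture (480x640x3 uint8, red, green, blue); there is no depth.
- bot.calibration(name): a dict with "intrinsics" (3x3 intrinsics, pixels), "k1" (the pictures are not rectified: a ray, as slopes to the right and down, at radius r is drawn at 1 + k1 r^2 times it, then the intrinsics apply), "xyz" and "attitude" of the camera in the world. Camera axes: x right, y up, looking along -z (the intrinsics and any distortion apply to the point x, -y, -z); pixel columns grow to the right and rows downward; lengths in m; the calibration is good to about 2 mm. A picture is of the moment at which its call begins: read the wrist's pose just before it. calibration takes no time and is no camera call; for the wrist camera it gives the pose at the moment of the call.
- bot.job_done(): hands the job in, once; it reports no verdict.
The state is a dict: "time": time; "q": joint angles; "qd": joint speeds; "joint_efforts": joint torques, N m; "ee_pos": TCP position; "tcp_rot": TCP orientation; "wrist_force": force on the tool from outside, world axes, zero at the start; "torque": the same for the moment, N m; "opening": finger opening in m.
Only numpy, scipy, OpenCV 4.12 (cv2) and the standard library are available. Lean on these libraries where they do the work, as an engineer would, in place of code of your own. Each camera call takes 0.05 s, during which the arm holds its last target.

## Working session

There is one attempt and no reset: what is moved stays moved. The work goes in short steps, Python scripts to look and compute and a shell command to move; the robot and the scene stay as the last step left them, time stands still between calls to the robot, and variables do not carry over. Pictures are saved under pics/ and viewed, and the job is handed in when it is done.

```bash
mkdir -p pics; python3 - <<'E'
from workcell import bot
import cv2
print(bot.get_obs())
for n in ["scene","side","wrist"]:
    print(n,bot.calibration(n))
    cv2.imwrite(f"pics/{n}0.png",bot.camera(n)[:,:,::-1])
E
```

```text
{'time': 0.0, 'q': array([-2.61760536e-04,  5.00985564e+00,  1.00346876e+01,  9.51000836e+01,
        2.32170347e-03,  9.00011231e+01]), 'qd': array([ 0.01339526, -0.07634509,  0.06869599,  0.00425511,  0.0040374 ,
        0.01809465]), 'joint_efforts': array([ 7.68234549e-04, -5.20392072e+01,  4.64802504e+01,  1.63646933e-02,
        2.23589603e-05, -6.77332673e-05]), 'ee_pos': array([5.49766534e-01, 9.03693626e-06, 2.30597108e-01]), 'tcp_rot': array([-1.79997680e+02,  7.52515995e-02, -1.38489653e-03]), 'wrist_force': array([ 0.09301417, -0.10897297,  0.20148945]), 'torque': array([ 0.02784845,  0.03678273, -0.01628835]), 'opening': 0.08551714781756727}
scene {'intrinsics': array([[442.29126986,   0.        , 324.87156365],
       [  0.        , 442.29126986, 230.53521   ],
       [  0.        ,   0.        ,   1.        ]]), 'k1': -0.06675246408151374, 'xyz': array([0.92524908, 0.29599358, 0.88480519]), 'attitude': array([ 30.47128313,   0.743163  , 125.68148357])}
side {'intrinsics': array([[545.3568434 ,   0.        , 322.51553422],
       [  0.        , 545.3568434 , 243.74948491],
       [  0.        ,   0.        ,   1.        ]]), 'k1': -0.05053577026313415, 'xyz': array([ 0.29424307, -1.24456256,  0.79054546]), 'attitude': array([ 61.04986987,   1.31672593, -11.98180395])}
wrist {'intrinsics': array([[394.60199215,   0.        , 318.47099369],
       [  0.        , 394.60199215, 236.04009078],
       [  0.        ,   0.        ,   1.        ]]), 'k1': -0.05894501274839921, 'xyz': array([0.55009442, 0.0757036 , 0.37450332]), 'attitude': array([-17.1758909 ,   0.08086983,   0.04481858])}
```

View pics/scene0.png

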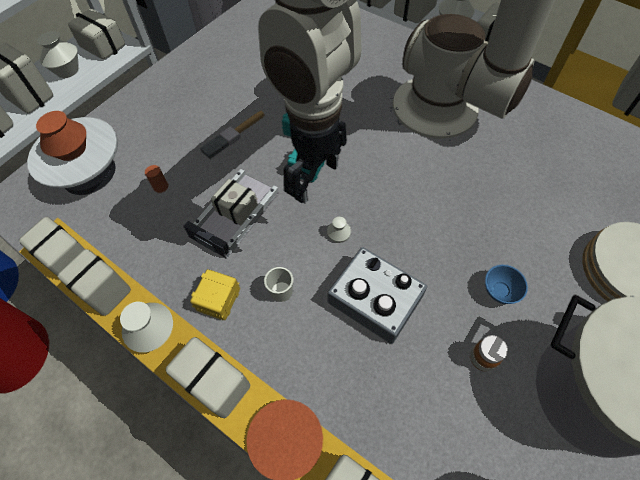

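View pics/side0.png

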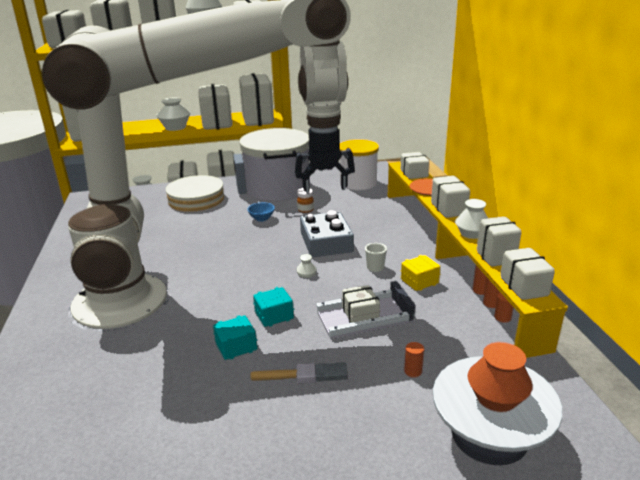

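View pics/wrist0.png

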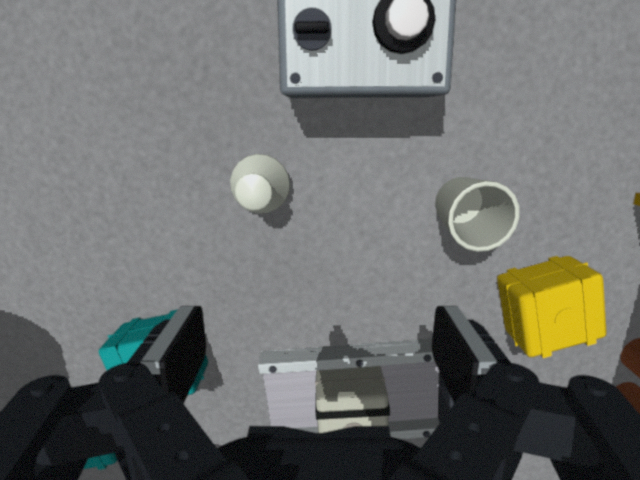

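The scene shows the cradle at about (230,210) and the start box at (377,290). Two teal and one yellow look-alike, plus the cone and cup, stand nearby. Next I'll zoom for pixel picks.

```bash
cat > h.py <<'E'
import numpy as np, cv2
from scipy.spatial.transform import Rotation as R
def ray(c,uv):
    K=c["intrinsics"];D=np.array([c["k1"],0,0,0,0.])
    p=cv2.undistortPoints(np.array(uv,float).reshape(-1,1,2),K,D,criteria=(3,50,1e-10)).reshape(-1,2)
    d=np.c_[p[:,0],-p[:,1],-np.ones(len(p))]
    return d@R.from_euler('xyz',c["attitude"],degrees=True).as_matrix().T
def plane(c,uv,z):
    d=ray(c,uv);o=np.array(c["xyz"]);return o+d*((z-o[2])/d[:,2])[:,None]
def proj(c,P):
    M=R.from_euler('xyz',c["attitude"],degrees=True).as_matrix()
    q=(np.atleast_2d(P)-c["xyz"])@M*np.array([1,-1,-1.])
    return cv2.projectPoints(q.reshape(-1,1,3),np.zeros(3),np.zeros(3),c["intrinsics"],np.array([c["k1"],0,0,0,0.]))[0].reshape(-1,2)
E
python3 - <<'E'
import cv2
a=cv2.imread('pics/scene0.png')
cv2.imwrite('pics/s1.png',cv2.resize(a[160:270,170:290],None,fx=5,fy=5,interpolation=cv2.INTER_CUBIC))
cv2.imwrite('pics/s2.png',cv2.resize(a[235:345,315:435],None,fx=5,fy=5,interpolation=cv2.INTER_CUBIC))
a=cv2.imread('pics/side0.png')
cv2.imwrite('pics/s3.png',cv2.resize(a[200:350,290:430],None,fx=4,fy=4,interpolation=cv2.INTER_CUBIC))
E
```

```text
(no output)
```

View pics/s1.png

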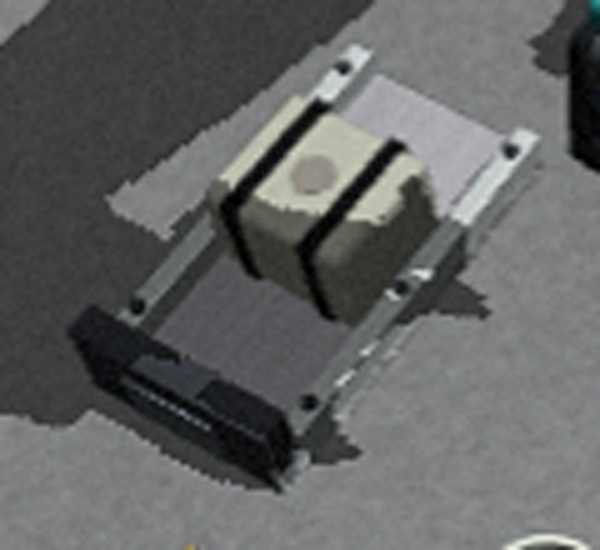

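View pics/s2.png

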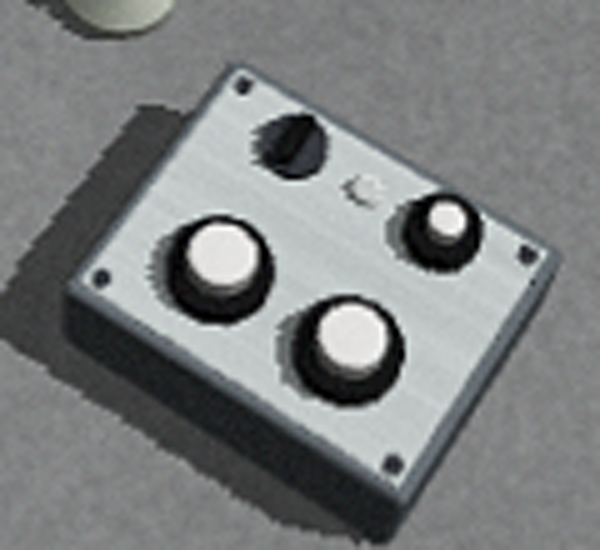

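View pics/s3.png

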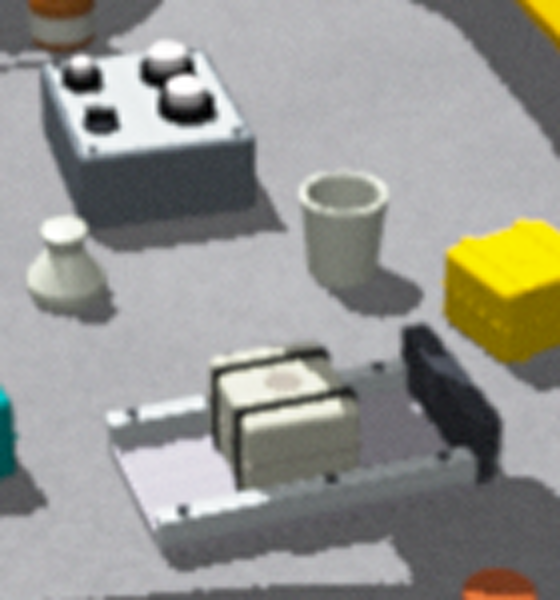

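```bash
python3 - <<'E'
from workcell import bot
from h import *
np.set_printoptions(precision=4,suppress=True)
c=bot.calibration("scene")
f=lambda L,o,s=5:np.array(L)/s+np.array(o)
bolts=plane(c,f([(345,67),(512,150),(138,306),(308,402)],(169.6,159.6)),.026)
scr=plane(c,f([(243,85),(527,254),(101,278),(393,463)],(314.6,234.6)),.06)
btn=plane(c,f([(222,253),(350,333)],(314.6,234.6)),.084)
print(bolts,scr,btn,sep="\n")
s=plane(bot.calibration("side"),f([(132,413),(183,511),(377,368),(445,455)],(289.6,199.6),4),.026)
print(s)
s=plane(bot.calibration("side"),f([(168,62),(188,92)],(289.6,199.6),4),.084)
print(s)
def ang(a,b): d=b-a; return np.degrees(np.arctan2(d[1],d[0])),np.hypot(*d[:2])
print(ang(bolts[0],bolts[2]),ang(bolts[1],bolts[3]),ang(bolts[0],bolts[1]))
print(ang(scr[0],scr[2]),ang(scr[1],scr[3]),ang(scr[0],scr[1]),ang(*btn))
m=plane(c,f([(312,175)],(169.6,159.6)),.066);print(m)
E
```

```text
Traceback (most recent call last):
  File "h.py", line 9, in plane
    d=ray(c,uv);o=np.array(c["xyz"]);return o+d*((z-o[2])/d[:,2])[:,None]
  File "h.py", line 5, in ray
    p=cv2.undistortPoints(np.array(uv,float).reshape(-1,1,2),K,D,criteria=(3,50,1e-10)).reshape(-1,2)
      ~~~~~~~~~~~~~~~~~~~^^^^^^^^^^^^^^^^^^^^^^^^^^^^^^^^^^^^^^^^^^^^^^^^^^^^^^^^^^^^^^
cv2.error: OpenCV(4.12.0) :-1: error: (-5:Bad argument) in function 'undistortPoints'
> Overload resolution failed:
>  - undistortPoints() got an unexpected keyword argument 'criteria'
>  - undistortPoints() got an unexpected keyword argument 'criteria'
```

```bash
sed -i 's/p=cv2.*/p=cv2.undistortPointsIter(np.array(uv,float).reshape(-1,1,2),K,D,None,None,(3,50,1e-10)).reshape(-1,2)/' h.py; cat > m1.py <<'E'
from workcell import bot
from h import *
np.set_printoptions(precision=4,suppress=True)
c=bot.calibration("scene")
f=lambda L,o,s=5:np.array(L)/s+np.array(o)
bolts=plane(c,f([(345,67),(512,150),(138,306),(308,402)],(169.6,159.6)),.026)
scr=plane(c,f([(243,85),(527,254),(101,278),(393,463)],(314.6,234.6)),.06)
btn=plane(c,f([(222,253),(350,333)],(314.6,234.6)),.084)
print(bolts,scr,btn,sep="\n")
s=plane(bot.calibration("side"),f([(132,413),(183,511),(377,368),(445,455)],(289.6,199.6),4),.026)
print(s)
s=plane(bot.calibration("side"),f([(168,62),(188,92)],(289.6,199.6),4),.084)
print(s)
def ang(a,b): d=b-a; return np.degrees(np.arctan2(d[1],d[0])),np.hypot(*d[:2])
print(ang(bolts[0],bolts[2]),ang(bolts[1],bolts[3]),ang(bolts[0],bolts[1]))
print(ang(scr[0],scr[2]),ang(scr[1],scr[3]),ang(scr[0],scr[1]),ang(*btn))
m=plane(c,f([(312,175)],(169.6,159.6)),.066);print(m)
E
python3 m1.py
```

```text
[[ 0.5104 -0.2767  0.026 ]
 [ 0.502  -0.1773  0.026 ]
 [ 0.67   -0.2635  0.026 ]
 [ 0.6623 -0.1648  0.026 ]]
[[0.5325 0.1001 0.06  ]
 [0.5308 0.236  0.06  ]
 [0.6386 0.1015 0.06  ]
 [0.6365 0.2372 0.06  ]]
[[0.6109 0.1398 0.084 ]
 [0.6103 0.1984 0.084 ]]
[[ 0.5028 -0.1781  0.026 ]
 [ 0.511  -0.2791  0.026 ]
 [ 0.6611 -0.1674  0.026 ]
 [ 0.6722 -0.2639  0.026 ]]
[[0.606  0.1731 0.084 ]
 [0.609  0.1214 0.084 ]]
(np.float64(4.722147308433993), np.float64(0.16019462538154552)) (np.float64(4.479611499114118), np.float64(0.1607796585744057)) (np.float64(94.82780899201501), np.float64(0.0996957118242231))
(np.float64(0.7807190033868437), np.float64(0.10610756570946504)) (np.float64(0.6378190786069285), np.float64(0.1057356567335547)) (np.float64(90.70677621864775), np.float64(0.1359405719189737)) (np.float64(90.57848441763842), np.float64(0.05860303932269114))
[[ 0.5849 -0.2212  0.066 ]]
```

Scene and side agree to about 2 mm. The cradle is near (0.586, -0.221) with yaw about 4.7°, and the box pair is near (0.610, 0.169) with yaw about 0.7°. First I'll turn one small step to see which way joint 6 goes.

```bash
python3 -m pendant '[[0,0.16,0,0,0,-0.045,1],[0,0.16,0,0,0,-0.045,1]]'; python3 -c "
from workcell import bot;print(bot.get_obs()['q'],bot.get_obs()['tcp_rot'])"
```

```text
time: 0.35
ee_pos: [0.5554, -0.0775, 0.2304]
tcp_rot: [-179.9, 0.1, 16.8]
wrist_force: [1.8, -0.1, 0.3]
opening: 0.059
[-7.96382655e+00  6.56212132e+00  1.16920514e+01  9.52306237e+01
  4.29156459e-02  6.52308110e+01] [-1.79918845e+02  7.34499592e-02  1.68053768e+01]
```

```bash
python3 -m pendant '[[0,0,0,0,0,-0.047,1],[0,0,0,0,0,-0.047,1],[0,0,0,0,0,-0.047,1],[0,0,0,0,0,-0.047,1],[0,0,0,0,0,-0.047,1],[0,0,0,0,0,-0.047,1],[0,0,0,0,0,-0.047,1],[0,0,0,0,0,-0.047,1],[0,0,0,0,0,-0.047,1],[0,0,0,0,0,0,1]]'
```

```text
time: 1.35
ee_pos: [0.5545, -0.0828, 0.2264]
tcp_rot: [-179.5, -0.1, 94.2]
wrist_force: [-0.5, 0.2, 1.1]
opening: 0.0002
```

```bash
python3 -m pendant '[[-0.14,-0.075,0,0,0,0,1],[-0.14,-0.075,0,0,0,0,1],[-0.14,-0.075,0,0,0,0,1],[-0.14,-0.075,0,0,0,0,1],[0,0,0,0,0,0,1]]'
python3 - <<'E'
from workcell import bot
import cv2,json
print(bot.get_obs()['tcp_rot'])
c=bot.calibration("wrist");json.dump({k:(v.tolist() if hasattr(v,'tolist') else v) for k,v in c.items()},open('w1.json','w'))
cv2.imwrite("pics/w1.png",bot.camera("wrist")[:,:,::-1])
E
```

```text
time: 1.85
ee_pos: [0.4871, -0.2309, 0.225]
tcp_rot: [-179.4, -0.1, 93.1]
wrist_force: [1.3, 1.0, 0.8]
opening: 0.0001
[-1.79409934e+02 -1.30066555e-01  9.30936768e+01]
```

View pics/w1.png

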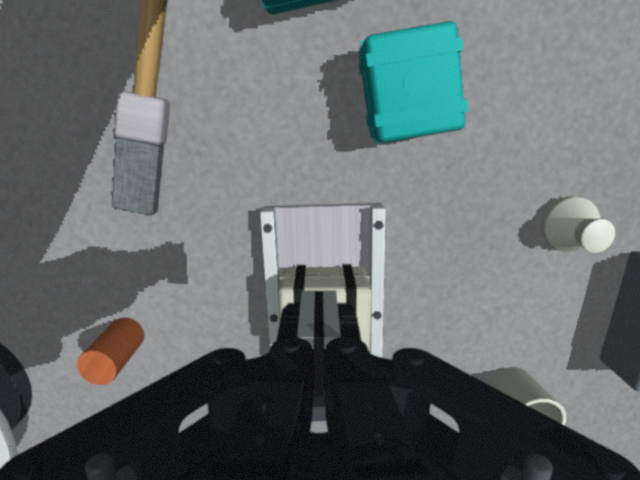

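The wrist picture shows the tray's open end (edge at row ~206), its rails and bolts at (267,228) and (378,225), and the mould's near edge at row ~270 behind the shut fingers. A teal block stands well behind the open end.

```bash
python3 - <<'E'
import json,cv2
from h import *
np.set_printoptions(precision=4,suppress=True)
c=json.load(open('w1.json'))
print(plane(c,[(267.5,228),(378.5,225),(274,318),(376.5,315)],.026))
print('rail ends',plane(c,[(262,209),(273,209),(373,207),(384,207)],.026))
print('mould near edge',plane(c,[(281,280),(368,278)],.066), plane(c,[(281,269),(368,267)],.01))
a=cv2.imread('pics/w1.png')[195:345,240:410]
cv2.imwrite('pics/w1z.png',cv2.resize(a,None,fx=4,fy=4,interpolation=cv2.INTER_CUBIC))
E
```

```text
Traceback (most recent call last):
  File "h.py", line 9, in plane
    d=ray(c,uv);o=np.array(c["xyz"]);return o+d*((z-o[2])/d[:,2])[:,None]
  File "h.py", line 5, in ray
    p=cv2.undistortPointsIter(np.array(uv,float).reshape(-1,1,2),K,D,None,None,(3,50,1e-10)).reshape(-1,2)
      ~~~~~~~~~~~~~~~~~~~~~~~^^^^^^^^^^^^^^^^^^^^^^^^^^^^^^^^^^^^^^^^^^^^^^^^^^^^^^^^^^^^^^^
cv2.error: OpenCV(4.12.0) :-1: error: (-5:Bad argument) in function 'undistortPointsIter'
> Overload resolution failed:
>  - cameraMatrix is not a numpy array, neither a scalar
>  - Expected Ptr<cv::UMat> for argument 'cameraMatrix'
```

```bash
sed -i 's/K=c\["intrinsics"\]/K=np.array(c["intrinsics"])/' h.py; python3 - <<'E'
import json,cv2
from h import *
np.set_printoptions(precision=4,suppress=True)
c=json.load(open('w1.json'))
print(plane(c,[(267.5,228),(378.5,225),(274,318),(376.5,315)],.026))
print('rail ends',plane(c,[(262,209),(273,209),(373,207),(384,207)],.026))
print('mould near edge',plane(c,[(281,280),(368,278)],.066), plane(c,[(281,269),(368,267)],.01))
a=cv2.imread('pics/w1.png')[195:345,240:410]
cv2.imwrite('pics/w1z.png',cv2.resize(a,None,fx=4,fy=4,interpolation=cv2.INTER_CUBIC))
E
```

```text
[[ 0.5106 -0.2749  0.026 ]
 [ 0.5024 -0.1749  0.026 ]
 [ 0.6011 -0.2671  0.026 ]
 [ 0.5926 -0.1678  0.026 ]]
rail ends [[ 0.4933 -0.2801  0.026 ]
 [ 0.4928 -0.2703  0.026 ]
 [ 0.4861 -0.1814  0.026 ]
 [ 0.4856 -0.1716  0.026 ]]
mould near edge [[ 0.5435 -0.2583  0.066 ]
 [ 0.5379 -0.1861  0.066 ]] [[ 0.556  -0.2628  0.01  ]
 [ 0.5494 -0.1781  0.01  ]]
```

View pics/w1z.png

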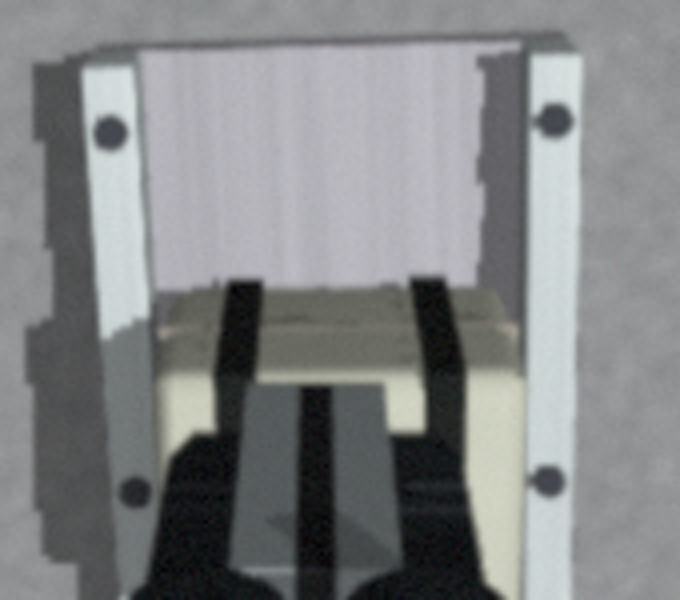

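Results:
- Tray origin is about (0.594, -0.219), yaw 4.7°.
- The mould's near face is at x≈0.552, so its gap to the stop is about 59 mm, inside the stated 30–65 mm.

Next I'll align and descend behind it.

```bash
python3 -m pendant '[[0.014,0.112,0,0,0,-0.009,1],[0,0,0.15,0,0,0,1],[0,0,0.15,0,0,0,1],[0,0,0.15,0,0,0,1],[0,0,0.13,0,0,0,1],[0,0,0,0,0,0,1]]'
```

```text
time: 2.5
ee_pos: [0.5185, -0.2205, 0.0763]
tcp_rot: [-179.7, -0.1, 93.8]
wrist_force: [-1.3, -0.4, 0.3]
opening: 0.0004
```

```bash
python3 -m pendant '[[-0.018,0,0.08,0,0,-0.006,1],[0,0,0.08,0,0,0,1],[0,0,0.03,0,0,0,1],[0,0,0,0,0,0,1]]'
```

```text
time: 2.9
ee_pos: [0.5217, -0.2231, 0.0331]
tcp_rot: [-179.9, -0.1, 94.7]
wrist_force: [-0.2, 0.4, 0.5]
opening: -0.0002
```

```bash
python3 -m pendant '[[0,0.02,0.02,0,0,0,1],[0,0.024,0,0,0,0,1],[0,0.024,0,0,0,0,1],[0,0.024,0,0,0,0,1],[0,0.024,0,0,0,0,1],[0,0.024,0,0,0,0,1]]'; python3 -m pendant '[[0,0.024,0,0,0,0,1],[0,0.024,0,0,0,0,1],[0,0.024,0,0,0,0,1],[0,0.024,0,0,0,0,1]]'
```

```text
time: 3.5
ee_pos: [0.5608, -0.2204, 0.0324]
tcp_rot: [179.9, 0.1, 94.6]
wrist_force: [-1.7, 0.7, -0.4]
opening: 0.0003
time: 3.9
ee_pos: [0.5866, -0.2183, 0.0324]
tcp_rot: [180.0, 0.1, 94.6]
wrist_force: [-2.6, -0.2, 0.6]
opening: 0.0002
```

```bash
python3 -m pendant '[[0,0.012,0,0,0,0,1],[0,0.012,0,0,0,0,1],[0,0.012,0,0,0,0,1]]'; python3 -m pendant '[[0,0.012,0,0,0,0,1]]';python3 -m pendant '[[0,0.012,0,0,0,0,1]]'
```

```text
time: 4.2
ee_pos: [0.5967, -0.2176, 0.0324]
tcp_rot: [180.0, 0.1, 94.6]
wrist_force: [-2.5, -0.9, 1.3]
opening: 0.0
time: 4.3
ee_pos: [0.5999, -0.2173, 0.0324]
tcp_rot: [180.0, 0.1, 94.6]
wrist_force: [-2.6, -1.2, -0.1]
opening: -0.0002
time: 4.4
ee_pos: [0.6015, -0.2173, 0.0324]
tcp_rot: [-179.8, 0.1, 94.6]
wrist_force: [-22.1, -2.2, 10.5]
opening: 0.0001
```

Resistance jumped from about 2.6 N to 22 N at the expected x≈0.60, so it's on the stop. I'll look before backing off.

```bash
python3 - <<'E'
from workcell import bot
import cv2
a=bot.camera("scene")[:,:,::-1]
cv2.imwrite('pics/s4.png',cv2.resize(a[160:270,170:310],None,fx=5,fy=5,interpolation=cv2.INTER_CUBIC))
print(bot.get_obs()['wrist_force'])
E
```

```text
[-11.95153809  -1.6760094    6.34890188]
```

View pics/s4.png

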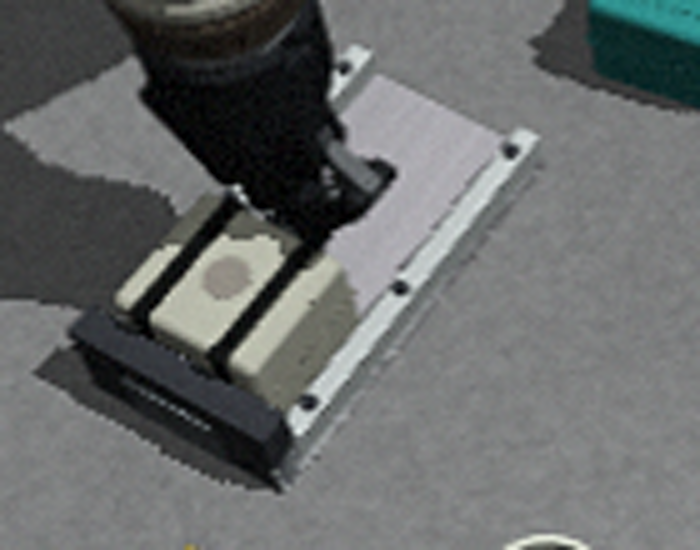

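The mould now sits flush and square against the stop (mark at about (228,278) in the zoom). I'll give one more gentle nudge, then retreat backwards and up.

```bash
python3 -m pendant '[[0,0.01,0,0,0,0,1]]'; python3 -m pendant '[[0,-0.02,0,0,0,0,1],[0,-0.06,0,0,0,0,1],[0,-0.06,0,0,0,0,1],[0,0,-0.14,0,0,0,1],[0,0,-0.16,0,0,0,1],[0,0,-0.16,0,0,0,1],[0,0,-0.14,0,0,0,1],[0,0,0,0,0,0,1]]'
python3 - <<'E'
from workcell import bot
from h import *
a=bot.camera("scene")[:,:,::-1]
cv2.imwrite('pics/s5.png',cv2.resize(a[160:270,170:310],None,fx=5,fy=5,interpolation=cv2.INTER_CUBIC))
b=bot.camera("side")[:,:,::-1]
cv2.imwrite('pics/s6.png',cv2.resize(b[260:350,300:430],None,fx=5,fy=5,interpolation=cv2.INTER_CUBIC))
E
```

```text
time: 4.55
ee_pos: [0.6014, -0.2173, 0.0324]
tcp_rot: [-179.5, 0.1, 94.5]
wrist_force: [-22.2, 0.1, 9.9]
opening: 0.0
time: 5.35
ee_pos: [0.5673, -0.2193, 0.1873]
tcp_rot: [-179.7, -0.0, 94.5]
wrist_force: [0.7, -0.7, -0.1]
opening: 0.0002
```

View pics/s5.png

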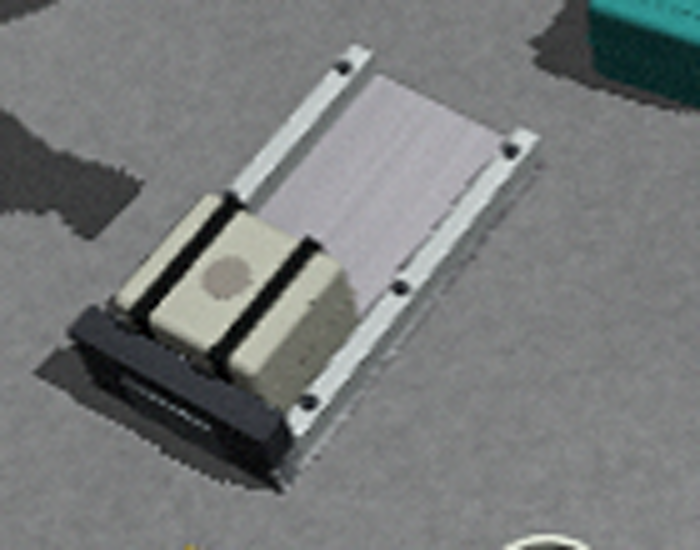

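View pics/s6.png

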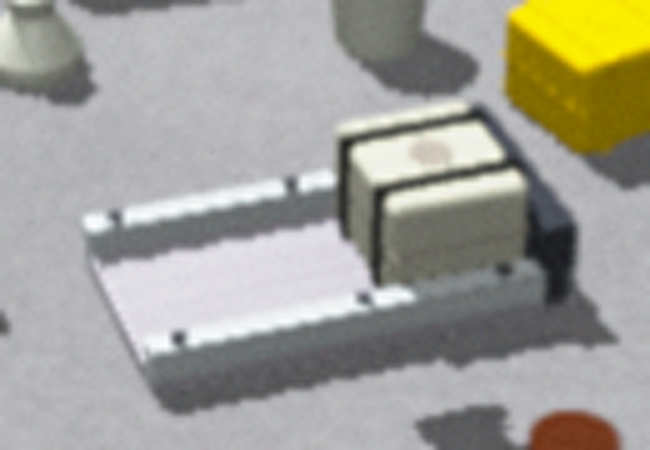

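Scene and side both show the mould against the stop with the robot clear. Now over to the start box.

```bash
python3 -m pendant '[[0.15,0.04,-0.016,0,0,0,1],[0.15,0.04,-0.016,0,0,0,1],[0.15,0.04,-0.016,0,0,0,0.45],[0.15,0.04,-0.016,0,0,0,0.45],[0.15,0.04,-0.016,0,0,0,0.45],[0.15,0.04,-0.016,0,0,0,0.45],[0.15,0.04,-0.016,0,0,0,0.45],[0.15,0.04,-0.016,0,0,0,0.45],[0.15,0.04,-0.016,0,0,0,0.45],[0.15,0.04,-0.016,0,0,0,0.45],[0,0,0,0,0,0.021,0.45],[0,0,0,0,0,0,0.45]]'
python3 - <<'E'
from workcell import bot
from h import *
import json
c=bot.calibration("wrist");json.dump({k:(v.tolist() if hasattr(v,'tolist') else v) for k,v in c.items()},open('w2.json','w'))
cv2.imwrite("pics/w2.png",bot.camera("wrist")[:,:,::-1])
c=bot.calibration("scene")
print(plane(c,np.array([(228,278)])/5+[169.6,159.6],.066))
E
```

```text
time: 6.65
ee_pos: [0.6362, 0.1787, 0.2013]
tcp_rot: [-178.2, -0.2, 90.6]
wrist_force: [0.3, -0.4, 0.3]
opening: 0.047
[[ 0.64807115 -0.2146436   0.066     ]]
```

View pics/w2.png

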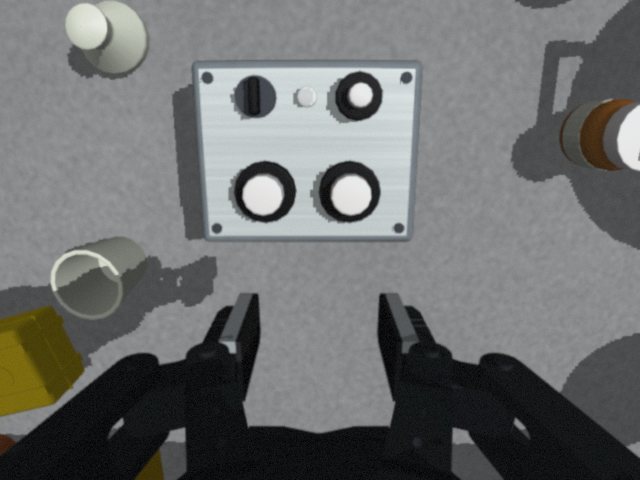

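The wrist picture shows both large caps at about (263,194) and (351,193), the small button at (359,96), and the fingertips at about (246,293) and (391,293).

```bash
python3 - <<'E'
import json
from h import *
np.set_printoptions(precision=4,suppress=True)
c=json.load(open('w2.json'))
a=cv2.imread('pics/w2.png')
m=(cv2.inRange(a,(215,215,215),(255,255,255)))
m[:150]=0;m[230:]=0;m[:,:220]=0;m[:,400:]=0
n,l,s,ce=cv2.connectedComponentsWithStats(m)
print(s[1:],ce[1:])
k=[i for i in range(1,n) if s[i][4]>500]
P=plane(c,ce[k],.084);print(P,np.hypot(*(P[0]-P[1])[:2]),P.mean(0))
print(plane(c,[(207,77),(406,77),(217,228),(399,228)],.06))
print('small',plane(c,[(360,95)],.081))
print('tips',plane(c,[(237,293),(259,293),(379,293),(402,293)],.195))
cv2.imwrite('pics/w2z.png',cv2.resize(a[270:400,180:460],None,fx=2.8,fy=2.8,interpolation=cv2.INTER_CUBIC))
E
```

```text
[[ 245  177   37   36 1038]
 [ 334  177   36   36 1031]] [[262.5501 194.5106]
 [351.4966 194.3754]]
[[0.6091 0.1415 0.084 ]
 [0.6085 0.2014 0.084 ]] 0.05993822939524858 [0.6088 0.1714 0.084 ]
[[0.5316 0.1017 0.06  ]
 [0.5302 0.2387 0.06  ]
 [0.6388 0.1031 0.06  ]
 [0.6376 0.2403 0.06  ]]
small [[0.5443 0.2052 0.081 ]]
tips [[0.6322 0.1447 0.195 ]
 [0.6321 0.154  0.195 ]
 [0.6317 0.2042 0.195 ]
 [0.6317 0.2139 0.195 ]]
```

View pics/w2z.png

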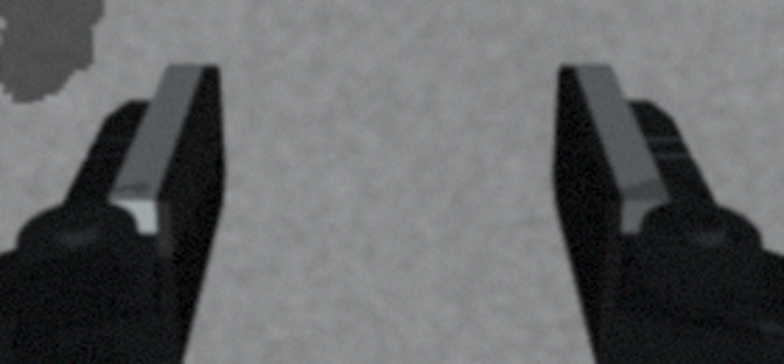

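Cap separation measures 59.9 mm against the stated 60, with the midpoint at (0.609, 0.171). The fingertip separation is about 56 mm, so I'll open slightly, level the tool, centre it, and come down to hover.

```bash
python3 -m pendant '[[-0.031,-0.108,0,0,0,0,0.41],[0,0,0,-0.01,0,0,0.41],[0,0,0.1,0,0,0,0.41],[0,0,0.1,0,0,0,0.41],[0,0,0.1,0,0,0,0.41],[0,0,0,0,0,0,0.41]]'
```

```text
time: 7.3
ee_pos: [0.6067, 0.1653, 0.1195]
tcp_rot: [-179.7, -0.1, 91.0]
wrist_force: [-0.1, -0.4, 0.1]
opening: 0.0506
```

```bash
python3 -m pendant '[[0.021,0.01,0.06,0,0,0,0.41],[0,0,0,0,0,0,0.41]]'
python3 - <<'E'
from workcell import bot
import cv2
cv2.imwrite("pics/w3.png",bot.camera("wrist")[:,:,::-1])
a=bot.camera("scene")[:,:,::-1]
cv2.imwrite('pics/s7.png',cv2.resize(a[215:345,300:440],None,fx=4.5,fy=4.5,interpolation=cv2.INTER_CUBIC))
E
```

```text
time: 7.5
ee_pos: [0.6093, 0.1698, 0.1042]
tcp_rot: [-179.7, -0.2, 91.0]
wrist_force: [0.0, 0.1, -1.3]
opening: 0.0506
```

View pics/w3.png

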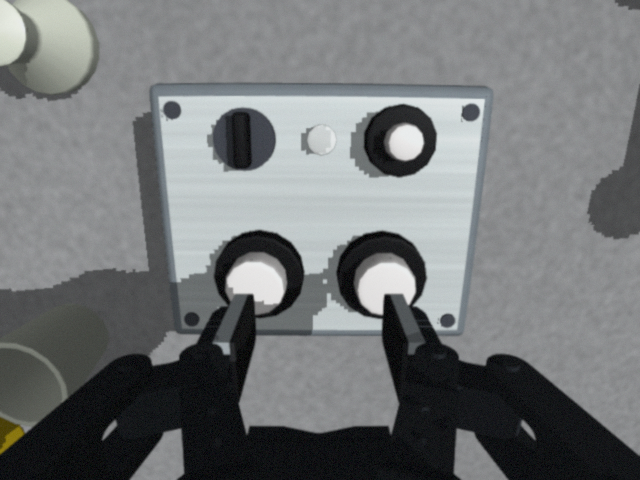

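View pics/s7.png

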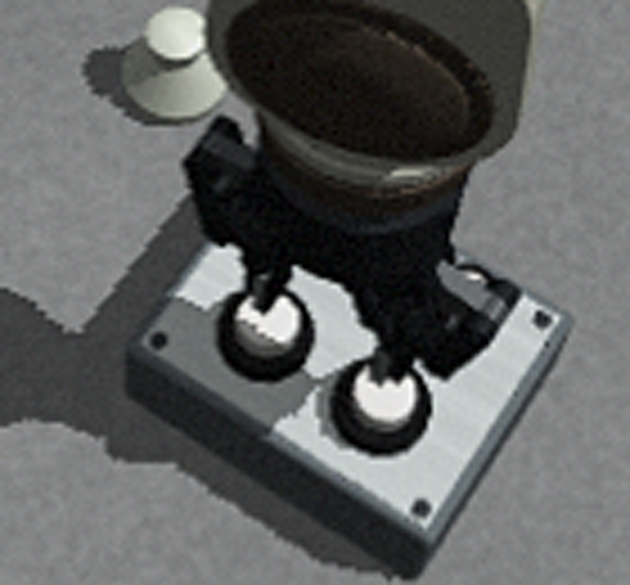

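Tips are centred over both caps (midpoints 320.5 and 321 px). I'll descend gently, watching the force.

```bash
python3 -m pendant '[[0,0,0.03,0,0,0,0.41],[0,0,0.03,0,0,0,0.41]]'; python3 -m pendant '[[0,0,0.016,0,0,0,0.41]]'; python3 -m pendant '[[0,0,0.012,0,0,0,0.41]]';python3 -m pendant '[[0,0,0.012,0,0,0,0.41]]'
```

```text
time: 7.8
ee_pos: [0.6118, 0.1704, 0.0941]
tcp_rot: [179.8, -0.3, 91.0]
wrist_force: [0.6, -0.1, 0.4]
opening: 0.0503
time: 7.9
ee_pos: [0.6118, 0.1704, 0.0896]
tcp_rot: [179.8, -0.3, 91.0]
wrist_force: [0.2, 0.9, -0.4]
opening: 0.0506
time: 8.0
ee_pos: [0.6118, 0.1705, 0.0862]
tcp_rot: [179.8, -0.3, 91.0]
wrist_force: [0.4, -1.2, -0.3]
opening: 0.0506
time: 8.1
ee_pos: [0.6117, 0.1705, 0.083]
tcp_rot: [179.8, -0.3, 91.0]
wrist_force: [-0.1, -0.7, -0.1]
opening: 0.0505
```

```bash
python3 -m pendant '[[0,0,0.012,0,0,0,0.41]]'; python3 -m pendant '[[0,0,0.012,0,0,0,0.41]]'; python3 -m pendant '[[0,0,0.012,0,0,0,0.41]]'
```

```text
time: 8.2
ee_pos: [0.6117, 0.1705, 0.0798]
tcp_rot: [179.8, -0.3, 91.0]
wrist_force: [-1.3, -1.5, 3.3]
opening: 0.0508
time: 8.3
ee_pos: [0.6118, 0.1705, 0.077]
tcp_rot: [179.8, -0.3, 91.0]
wrist_force: [-2.8, -0.5, 5.2]
opening: 0.0503
time: 8.4
ee_pos: [0.6118, 0.1705, 0.0744]
tcp_rot: [179.8, -0.3, 91.0]
wrist_force: [-3.0, -2.3, 5.5]
opening: 0.0504
```

```bash
python3 -m pendant '[[0,0,0.012,0,0,0,0.41]]'; python3 -m pendant '[[0,0,0.012,0,0,0,0.41]]'; python3 -m pendant '[[0,0,0.012,0,0,0,0.41]]'
```

```text
time: 8.5
ee_pos: [0.6119, 0.1706, 0.0727]
tcp_rot: [179.7, -0.3, 91.0]
wrist_force: [-10.4, -2.7, 28.8]
opening: 0.0504
time: 8.6
ee_pos: [0.6119, 0.1706, 0.0726]
tcp_rot: [179.6, -0.3, 91.0]
wrist_force: [-13.0, -3.3, 31.3]
opening: 0.0501
time: 8.7
ee_pos: [0.612, 0.1706, 0.0727]
tcp_rot: [179.5, -0.3, 91.0]
wrist_force: [-10.5, -2.5, 22.2]
opening: 0.0503
```

Both caps appear bottomed: contact was at z≈0.0807 and it stopped at 0.0727, which is 8 mm, with the force rising to about 25 N. Check the balance, then hold.

```bash
python3 -m pendant '[[0,0,0.012,0,0,0,0.41],[0,0,0.012,0,0,0,0.41],[0,0,0.012,0,0,0,0.41]]'; python3 - <<'E'
from workcell import bot
import cv2
o=bot.get_obs();print(o['torque'],o['wrist_force'],o['time'])
cv2.imwrite("pics/w4.png",bot.camera("wrist")[:,:,::-1])
a=bot.camera("scene")[:,:,::-1]
cv2.imwrite('pics/s8.png',cv2.resize(a[215:345,300:440],None,fx=4.5,fy=4.5,interpolation=cv2.INTER_CUBIC))
E
```

```text
time: 9.0
ee_pos: [0.612, 0.1706, 0.0728]
tcp_rot: [179.1, -0.4, 91.0]
wrist_force: [-10.5, -2.5, 20.7]
opening: 0.0502
[-0.77981688  2.07756248 -0.09332347] [-10.52152684  -2.51594665  20.6785536 ] 9.0
```

View pics/w4.png

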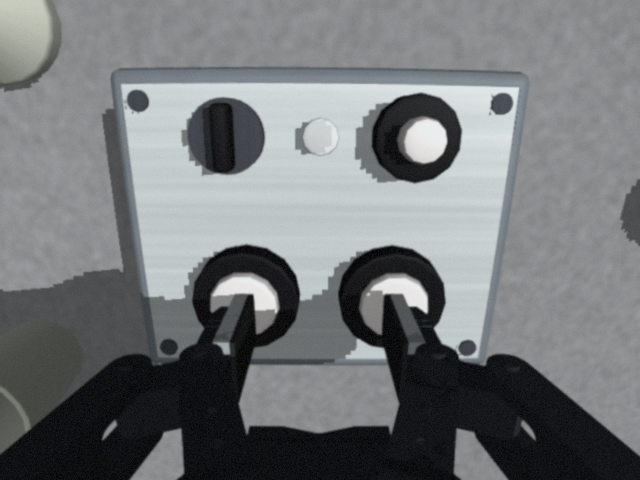

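View pics/s8.png

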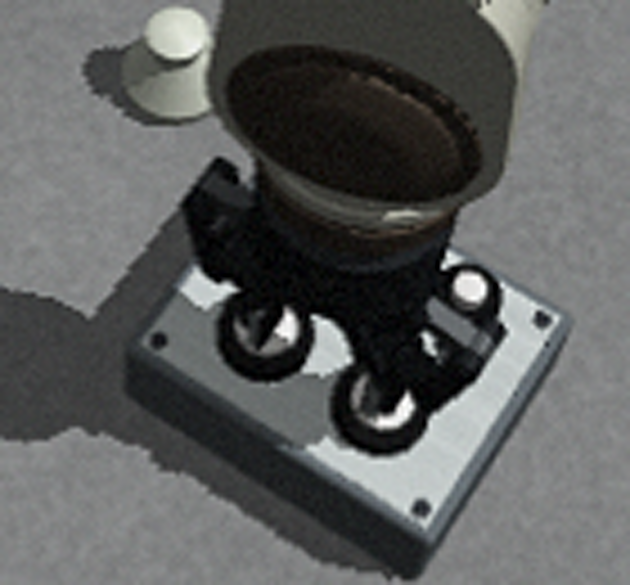

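Both caps are evenly sunk. A small tilt makes the right finger carry more, so I'll level it a little, then hold well over 3 s.

```bash
python3 -m pendant '[[0,-0.002,0.012,0.003,-0.003,0,0.41],[0,-0.002,0.012,0.003,-0.003,0,0.41],[0,0,0.012,0.003,-0.002,0,0.41],[0,0,0.012,0.002,-0.002,0,0.41]]'; python3 -c "
from workcell import bot
o=bot.get_obs();print(o['torque'],o['wrist_force'],o['tcp_rot'])"
```

```text
time: 9.5
ee_pos: [0.6121, 0.1706, 0.0732]
tcp_rot: [-179.5, 1.3, 91.0]
wrist_force: [-10.9, -2.7, 21.6]
opening: 0.0506
[-0.28814413  2.17251049  0.17137619] [-10.85941019  -2.6986137   21.55962499] [-179.48165583    1.30158688   90.97401375]
```

```bash
python3 -m pendant '[[0,-0.002,0.013,0,0.004,0,0.41],[0,-0.002,0.013,0,0.001,0,0.41],[0,0,0.013,0,0,0,0.41],[0,0,0.013,0,0,0,0.41]]'; python3 -c "
from workcell import bot
o=bot.get_obs();print(o['torque'],o['wrist_force'],o['tcp_rot'])"
```

```text
time: 9.9
ee_pos: [0.6121, 0.1707, 0.0727]
tcp_rot: [179.9, 0.2, 91.0]
wrist_force: [-10.9, -3.4, 23.0]
opening: 0.0507
[-0.47924513  2.20156212  0.18895612] [-10.88820905  -3.40059479  23.00128072] [179.93068915   0.21649165  91.02748043]
```

Level now (pitch 0.2°) with both fingers bottomed. The three-second hold starts at t=9.9.

```bash
python3 -m pendant '[[0,0,0.014,0.0006,0,0,0.41],[0,0,0.014,0.0006,0,0,0.41],[0,0,0.014,0.0006,0,0,0.41],[0,0,0.014,0.0006,0,0,0.41],[0,0,0.014,0.0006,0,0,0.41],[0,0,0.014,0.0006,0,0,0.41],[0,0,0.014,0.0006,0,0,0.41],[0,0,0.014,0.0006,0,0,0.41]]'; python3 -c "
from workcell import bot
o=bot.get_obs();print(o['torque'],o['wrist_force'],o['tcp_rot'])"
```

```text
time: 10.7
ee_pos: [0.6122, 0.1707, 0.0727]
tcp_rot: [179.7, -0.1, 91.1]
wrist_force: [-10.9, -3.1, 24.1]
opening: 0.0504
[-0.76656035  2.27838098 -0.00319705] [-10.88584959  -3.13549842  24.09860518] [ 1.79700787e+02 -8.56251122e-02  9.11109278e+01]
```

```bash
python3 -m pendant '[[0,0,0.014,0.0007,-0.0003,0,0.41],[0,0,0.014,0.0007,-0.0003,0,0.41],[0,0,0.014,0.0007,-0.0003,0,0.41],[0,0,0.014,0.0007,-0.0003,0,0.41],[0,0,0.014,0.0007,-0.0003,0,0.41],[0,0,0.014,0.0007,-0.0003,0,0.41],[0,0,0.014,0.0007,-0.0003,0,0.41],[0,0,0.014,0.0007,-0.0003,0,0.41],[0,0,0.014,0.0007,-0.0003,0,0.41],[0,0,0.014,0.0007,-0.0003,0,0.41]]'; python3 -c "
from workcell import bot
o=bot.get_obs();print(o['torque'],o['wrist_force'],o['tcp_rot'])"
```

```text
time: 11.7
ee_pos: [0.6122, 0.1707, 0.0727]
tcp_rot: [179.6, 0.1, 91.1]
wrist_force: [-12.1, -3.2, 24.5]
opening: 0.0503
[-0.55671363  2.37222558 -0.00845263] [-12.12689134  -3.24716621  24.46727402] [1.79631356e+02 1.02125154e-01 9.11122116e+01]
```

```bash
python3 -m pendant '[[0,0,0.014,0.0007,-0.0002,0,0.41],[0,0,0.014,0.0007,-0.0002,0,0.41],[0,0,0.014,0.0007,-0.0002,0,0.41],[0,0,0.014,0.0007,-0.0002,0,0.41],[0,0,0.014,0.0007,-0.0002,0,0.41],[0,0,0.014,0.0007,-0.0002,0,0.41],[0,0,0.014,0.0007,-0.0002,0,0.41],[0,0,0.014,0.0007,-0.0002,0,0.41],[0,0,0.014,0.0007,-0.0002,0,0.41],[0,0,0.014,0.0007,-0.0002,0,0.41]]'; python3 -c "
from workcell import bot
o=bot.get_obs();print(o['torque'],o['wrist_force'],o['tcp_rot'])"
```

```text
time: 12.7
ee_pos: [0.6122, 0.1707, 0.0727]
tcp_rot: [179.6, 0.1, 91.1]
wrist_force: [-10.8, -3.4, 23.7]
opening: 0.0502
[-0.58393208  2.31212939 -0.0079258 ] [-10.78938166  -3.42464917  23.67743948] [1.79566685e+02 7.50801707e-02 9.11024394e+01]
```

```bash
python3 -m pendant '[[0,0,0.014,0.0007,-0.0002,0,0.41],[0,0,0.014,0.0007,-0.0002,0,0.41],[0,0,0.014,0.0007,-0.0002,0,0.41],[0,0,0.014,0.0007,-0.0002,0,0.41],[0,0,0.014,0.0007,-0.0002,0,0.41],[0,0,0.014,0.0007,-0.0002,0,0.41],[0,0,0.014,0.0007,-0.0002,0,0.41],[0,0,0.014,0.0007,-0.0002,0,0.41]]'; python3 - <<'E'
from workcell import bot
import cv2
o=bot.get_obs();print(o['torque'],o['wrist_force'],o['tcp_rot'])
cv2.imwrite("pics/w5.png",bot.camera("wrist")[:,:,::-1])
E
```

```text
time: 13.5
ee_pos: [0.6122, 0.1707, 0.0728]
tcp_rot: [179.5, 0.1, 91.1]
wrist_force: [-10.9, -3.1, 23.7]
opening: 0.0503
[-0.63236874  2.33868246  0.00754417] [-10.94579288  -3.06497657  23.66795204] [1.79521050e+02 5.88319015e-02 9.11048892e+01]
```

View pics/w5.png

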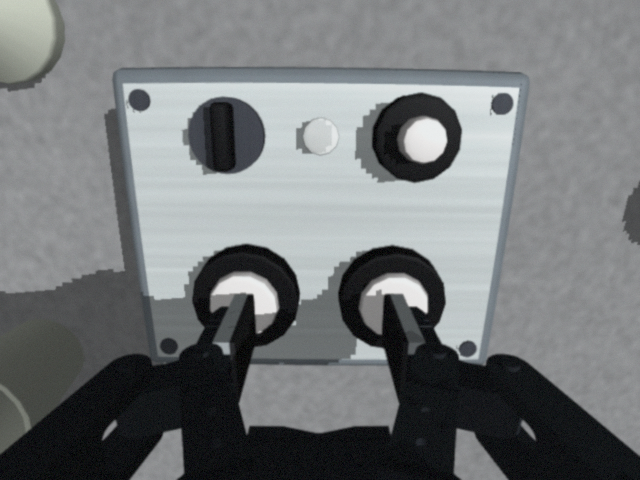

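Both caps were held down for 3.6 s, steady at 24 N and z=0.0727. The clear lamp shows no change. Release straight up.

```bash
python3 -m pendant '[[0,0,-0.06,0,0,0,0.41],[0,0,-0.12,0,0,0,0.41],[0,0,-0.14,0,0,0,0.41],[0,0,-0.14,0,0,0,0.41],[0,0,-0.1,0,0,0,0.41],[0,0.08,0,0,0,0,0.41],[0,0,0,0,0,0,0.41],[0,0,0,0,0,0,0.41]]'
python3 - <<'E'
from workcell import bot
from h import *
c=bot.calibration("wrist")
w=bot.camera("wrist")[:,:,::-1]
cv2.imwrite("pics/w6.png",w)
cv2.imwrite("pics/s9.png",bot.camera("scene")[:,:,::-1])
cv2.imwrite("pics/d9.png",bot.camera("side")[:,:,::-1])
# expected cap centres up vs down
for z in(.084,.076): print(z,proj(c,[[.6091,.1415,z],[.6085,.2014,z],[.5443,.2052,.081]]))
m=cv2.inRange(w,(190,190,190),(255,255,255))
n,l,s,ce=cv2.connectedComponentsWithStats(m)
for i in range(1,n):
    if s[i][4]>200: print(s[i],ce[i])
E
```

```text
time: 14.35
ee_pos: [0.6312, 0.1713, 0.2192]
tcp_rot: [179.3, 0.0, 91.1]
wrist_force: [-0.8, 1.0, 0.6]
opening: 0.0499
0.084 [[276.83298656 189.1135966 ]
 [360.63946176 189.93086605]
 [370.52232065  95.89176405]]
0.076 [[277.91393357 186.99751873]
 [359.51130322 187.79512533]
 [370.52232065  95.89176405]]
[  89    3   38   39 1093] [108.44647758  21.34675206]
[127   4  29  18 245] [140.73877551  13.24897959]
[  217    68   206   159 18404] [319.71479026 139.13513367]
[362  85  20  21 335] [371.19104478  95.00597015]
[ 614  107   26   63 1102] [627.67513612 138.79582577]
[ 259  172   36   36 1003] [276.59920239 189.24526421]
[343 173  36  35 992] [360.50705645 190.07762097]
```

View pics/w6.png

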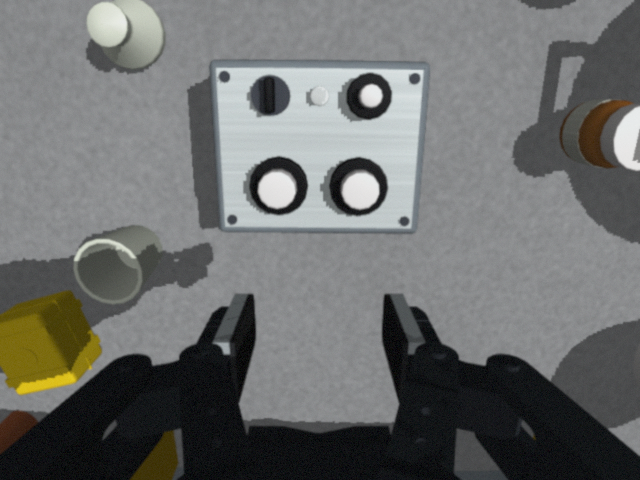

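View pics/s9.png

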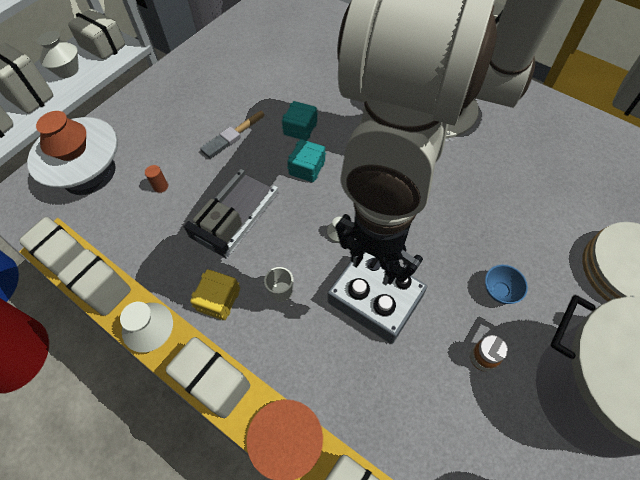

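View pics/d9.png

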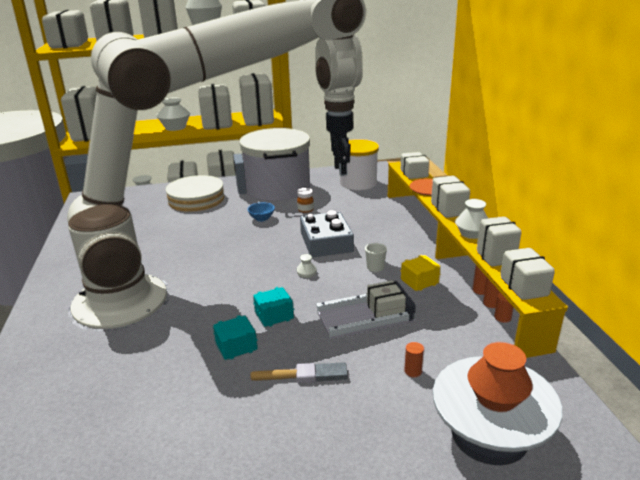

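The cap centres, at (276.6,189.2) and (360.5,190.1), match the "up" projection to 0.3 px. The mould is home and everything else stands as before, so I'm handing in.

```bash
python3 -c "
from workcell import bot
print(bot.get_obs()['qd']); print(bot.job_done())"
```

```text
[-0.08048458 -0.13847582 -0.04068461  0.20689321 -0.04585885 -0.00440631]
the job is handed in; nothing more can be done
None
```

The mould is home against the stop, and both start buttons were held down together for over three seconds and have sprung back up. I handed the job in at about 14.5 s, with the gripper clear of everything.

- **Mould:** I slid it about 59 mm along the cradle with the shut fingers. Resistance rose from about 2.6 N to 22 N at the stop. The pictures afterwards show it flush and square. The mark on its top, which I took as its centre, came out at about x = 54 mm in the cradle's frame. The target is 52 mm, and the difference is about the measuring error.
- **Buttons:** I pressed with one fingertip on each for about 8 mm of travel, then held steady for about 3.6 s at about 24 N in total. After release, both cap centres matched their "up" position to about 0.3 pixel.
- **Tilt while holding:** Early in the press I overshot a levelling correction and the tool tilted about 1.3°. The right button may have lifted slightly at that point. I levelled the tool before counting the hold, and the moment readings then showed the load shared between both fingers. I had no direct reading of each button's travel.
- **Start-box lamp:** It did not visibly change while the buttons were held.
- **Everything else:** The small button and the other objects on the bench look unchanged.

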